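# Stand the toppled juice bottle back on its coaster

## Task

One of the three small green juice bottles has toppled over and lies on the worktop in front of the others. Pick it up and stand it upright on its foot in the middle of the empty round wooden coaster, and let go. Leave the two standing bottles as they are.

Things in the scene. Friction and masses are not known exactly. Their poses are not given: they have to be found in the camera images.
- fallen_bottle: Green juice bottle lying on its side: 41 mm diameter, 125 mm long, about 0.16 kg, straight body up to about 75 mm from the foot, then a shoulder to a 20 mm cap. Origin: centre of its foot (flat bottom). Own z axis runs from foot to cap: at the start level, cap to the robot's left (+y, or turned up to 30 degrees towards the robot), axis 20 mm above the worktop; straight up when it stands.
- coaster_empty: The empty coaster: plain round wooden disc, 100 mm in diameter, 8 mm thick, fixed to the worktop; flat top. One of a left-to-right row of three alike, 10 to 15 cm apart; it may be at any place in the row. Origin: centre of its underside, at worktop height.
- standing_2: Green juice bottle of the same kind, 41 mm in diameter and 125 mm high, standing loose on another coaster of the row. Origin: centre of its foot, z axis up to the cap. Leave it as it is.
- standing_3: The other standing green juice bottle, alike, loose on the third coaster. Origin: centre of its foot, z axis up to the cap. Leave it as it is.

How it is judged:
At the end, for the whole second after the job is handed in: The fallen bottle stands cap up on the empty coaster, upright within 10 degrees, the centre of its foot within 20 mm of the coaster's centre, at rest and released; the other two bottles still stand (angle between each of fallen_bottle, standing_2, standing_3's own z axis and vertical below 0.17 rad and horizontal distance between fallen_bottle and coaster_empty below 0.02 m and z of fallen_bottle in the frame of coaster_empty between 0.004 and 0.013 m and linear speed of fallen_bottle below 0.02 m/s and angular speed of fallen_bottle below 0.2 rad/s); the robot touches nothing.
It fails at once if a standing bottle is moved more than 20 mm or knocked over (distance of any of standing_2, standing_3 from where it was at the start of the episode above 0.02 m or angle between any of standing_2, standing_3's own z axis and vertical above 0.35 rad).
It also fails if it takes over 43 s, if anything falls off the work surface, if the arm or the gripper's body presses on something with over 40 N, if the wrist force passes 120 N, or if a joint passes its speed limit or range.

## Robot

A 6-joint arm with a two-finger parallel gripper is mounted at the origin on a cart in front of the work surface, level with it; the furniture and walls round the work are solid. World frame = base frame: x ahead of the robot, y to its left, z up, the work surface at z = 0. Lengths are in m, angles in rad, forces in N, time in s.
With the tool pointing down it reaches from about 0.425 to 0.95 m from the base axis. Payload 3.5 kg.
Tool frame: the origin (TCP) lies midway between the tips of the shut fingers; the grasp point (between the pads) lies 19 mm behind it (ctrl.hold_point_z is the distance from the TCP to the grasp point, in m); z points along the fingers, y is the line along which they close (so a half turn about z gives the same grasp; the last joint's range is limited). The gripper opens to 85 mm and grips with 20 to 120 N. Pads are 22 mm wide; open, the fingers measure 114 mm over their backs; the gripper's body (76 mm by 85 mm) begins 54 mm behind the grasp point. The pads swing forward as they close: fully open they stand 13 mm farther back than shut.
Start: joints at [1.046, 0.286, 1.577, -0, 1.279, -0.15], TCP at [0.247, 0.628, 0.231] pointing down, gripper open.
Joint ranges: [-2.77, 2.77], [-0.9, 2.22], [0.21, 2.48], [-1.53, 4.67], [0.24, 2.81], [-2.84, 2.84]. Speed limits (rad/s): [2.79, 2.79, 3.14, 3.14, 3.14, 3.14].

## Interface

Orientations are given as a unit quaternion [x, y, z, w].
In Python, from plant import readout, cams, sign_off, ctrl gives the robot as it stands. The module is installed in compiled form; this text tells all that it offers.
- The arm moves only by the tool step_arm, never from a script. Its argument "increments" is a list of rows, each a list of 2 entries, a list of its own where there are three numbers: the shift along the world's x, y, z in mm, then the turn, a rotation vector about the world's x, y, z in rad. In form: [[[x, y, z], [rx, ry, rz]], ...]. A call has 1 to 8 rows; each row shifts and turns the commanded pose from where the row before left it; what a row does not reach is not made up. A row lasts 1/12 s, in which the tool goes at most 41.7 mm and 7.16 degrees, less where a joint would pass 70% of its speed; a pose out of reach is approached as far as the arm can. A call is refused whole if a number of a shift passes 41.7 or a number of a turn 0.125, either way. A call with a gripper value outside its range is refused whole. "fingers" is the opening, from -1 (shut) to 1 (fully open), set as the call begins (left out, the last holds). The fingers move at their own pace and stop on an object; "grip_force" is the grip in N (left out, the last holds). Time passes only in rows, so rows that do not move let the fingers close. It gives the time, the measured TCP pose, the force, the opening and the grip force at its end, in the units of the state.
- readout.get_state(): the state, without advancing time (a new reading comes with each control period).
- cams.read_camera(name): name is "scene" or "top" or "wrist"; returns the picture (384x512x3 uint8, red, green, blue); there is no depth.
- cams.get_calibration(name): a dict with "fx", "fy", "cx", "cy" (pixels), "eye" and "rotation" of the camera in the world; the wrist camera has in their place "T_tool_cam" (4x4, takes a point from camera to tool coordinates, whose origin is the TCP and whose axes are the flange's). Camera axes: x right, y up, looking along -z (the intrinsics and any distortion apply to the point x, -y, -z); pixel columns grow to the right and rows downward; lengths in m; the calibration is good to about 2 mm. A picture is of the moment at which its call begins: read the wrist's pose just before it. get_calibration takes no time and is no camera call.
- sign_off(): hands the job in; it is judged then, once.
The state is a dict: "time": time; "qpos": joint angles; "dq": joint speeds; "joint_efforts": joint torques, N m; "eef_pos": TCP position; "tcp_rot": TCP orientation; "contact_force": force on the tool from outside, world axes, zero at the start; "wrist_torque": the same for the moment, N m; "opening": opening from 0.0 (shut) to 1.0 (fully open); "finger_force": force on a finger pad.
Only numpy, scipy, OpenCV 4.12 (cv2) and the standard library are available. Lean on these libraries where they do the work, as an engineer would, in place of code of your own. Each camera call takes 0.05 s, during which the arm holds its last target. There are 200 camera calls.

## Working session

There is one attempt and no reset: what is moved stays moved. The work goes in short steps, Python scripts to look and compute and a tool call to move; the robot and the scene stay as the last step left them, time stands still between calls to the robot, and variables do not carry over. Pictures are saved under pics/ and viewed, at most 10 in all, crops included, and the job is handed in when it is done.

Besides the shell and the picture viewer there is one more tool, called as name(argument=value, ...), one argument or row to a line, values as JSON. step_arm: Moves the arm, as the interface text tells. Its arguments: {"type":"object","properties":{"increments":{"type":"array","items":{"type":"array"}},"fingers":{"type":"number"},"grip_force":{"type":"number"}},"required":["increments"]}

```bash
mkdir -p pics; python3 - <<'E'
from plant import readout, cams
import cv2, numpy as np
s=readout.get_state(); print(s)
for n in ("scene","top"):
    im=cams.read_camera(n); cv2.imwrite(f"pics/{n}0.png",im[:,:,::-1]); print(n,cams.get_calibration(n))
print(cams.get_calibration("wrist"))
E
```

```text
{'time': 0.0, 'qpos': array([ 1.04603976e+00,  2.87192968e-01,  1.57817897e+00,  2.22915194e-05,
        1.27857822e+00, -1.50017042e-01]), 'dq': array([ 0.00166103,  0.0001319 , -0.00053853, -0.00106197,  0.00222686,
       -0.00011436]), 'joint_efforts': array([-6.12065724e-04, -4.05984950e+01, -2.92626590e+01, -1.32051455e-04,
        5.69854121e-03, -2.82560002e-07]), 'eef_pos': array([0.2467182 , 0.62759504, 0.2299279 ]), 'tcp_rot': array([ 1.86278379e-01,  9.82496298e-01, -1.10876384e-03, -4.00260613e-04]), 'contact_force': array([0.04333442, 0.23117997, 0.3880728 ]), 'wrist_torque': array([ 0.04795137, -0.02952899, -0.01681452]), 'finger_force': 0.0, 'opening': 0.9979534301287984}
scene {'fx': 357.4037303209018, 'fy': 357.4037303209018, 'cx': 256.67936819597793, 'cy': 194.78851157505204, 'eye': array([ 0.21274068, -0.41218232,  0.5139965 ]), 'rotation': array([ 0.45888136, -0.10135917, -0.2010192 ,  0.85950305])}
top {'fx': 374.4533781043211, 'fy': 374.4533781043211, 'cx': 257.6825087558612, 'cy': 191.81169911375878, 'eye': array([0.33790006, 0.21995526, 0.87764946]), 'rotation': array([-0.07271296,  0.07433038,  0.71168883, -0.69475667])}
{'fx': 295.0970578279543, 'fy': 295.0970578279543, 'cx': 247.91629863316297, 'cy': 192.6368389538408, 'T_tool_cam': array([[ 4.73575001e-04,  9.57553730e-01,  2.88254453e-01,
         7.41527883e-02],
       [ 9.99999600e-01, -2.34795148e-04, -8.62938419e-04,
         7.99650595e-05],
       [-7.58629155e-04,  2.88254746e-01, -9.57553458e-01,
        -1.42469652e-01],
       [ 0.00000000e+00,  0.00000000e+00,  0.00000000e+00,
         1.00000000e+00]])}
```

View pics/scene0.png

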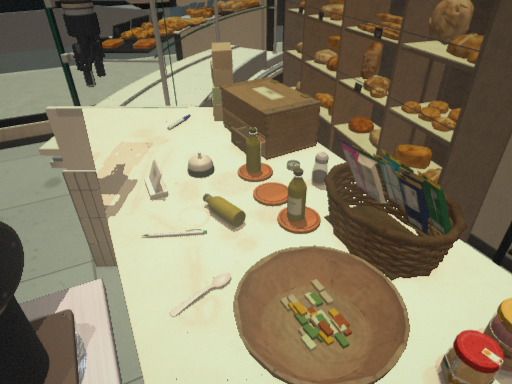

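View pics/top0.png

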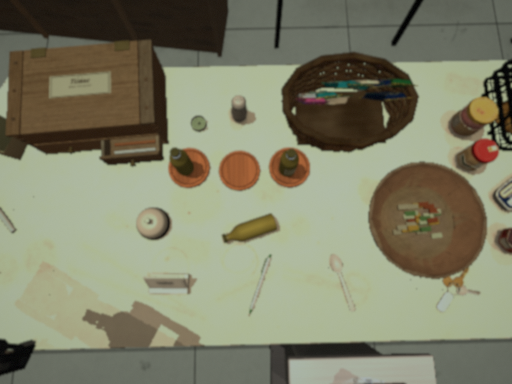

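The empty coaster is the middle one (top view px 240,170). The standing bottles are on the left and right coasters, and the fallen bottle lies in front, with its foot near (277,222) and its cap near (226,238). Next I'll measure these positions.

```bash
cat > h.py <<'E'
import numpy as np, cv2
from scipy.spatial.transform import Rotation as R
from plant import cams, readout
def cal(n):
    c=cams.get_calibration(n)
    if n=="wrist":
        s=readout.get_state(); T=c["T_tool_cam"]; Rt=R.from_quat(s["tcp_rot"]).as_matrix()
        return c, s["eef_pos"]+Rt@T[:3,3], Rt@T[:3,:3]
    return c, c["eye"], R.from_quat(c["rotation"]).as_matrix()
def ray(k,u,v):
    c,e,M=k; return e, M@np.array([(u-c["cx"])/c["fx"],-(v-c["cy"])/c["fy"],-1])
def onz(k,u,v,z):
    e,d=ray(k,u,v); return e+d*(z-e[2])/d[2]
def proj(k,p):
    c,e,M=k; q=M.T@(np.asarray(p)-e); return np.array([c["cx"]-c["fx"]*q[0]/q[2], c["cy"]+c["fy"]*q[1]/q[2]])
E
python3 - <<'E'
from h import *
print(proj(cal("top"),[0,0,0]))
for n in ("top","scene"):
    im=cv2.imread(f"pics/{n}0.png"); hsv=cv2.cvtColor(im,cv2.COLOR_BGR2HSV); k=cal(n)
    vis=im.copy()
    H,S,V=[hsv[...,i].astype(int) for i in range(3)]
    mo=((H<13)&(S>110)&(V>90)).astype(np.uint8); mg=((H>=17)&(H<35)&(S>130)&(V>40)&(V<190)).astype(np.uint8)
    for nm,m,z,amin in (("coaster",mo,.008,300),("green",mg,.02,200)):
        m=cv2.morphologyEx(m,cv2.MORPH_OPEN,np.ones((3,3)))
        for c in cv2.findContours(m,0,1)[0]:
            a=cv2.contourArea(c)
            if a<amin or a>3000: continue
            c_,wh,an=cv2.minAreaRect(c)
            x,y,w,h=cv2.boundingRect(c)
            if not(150<y+h and y<260 and 150<x<330): continue
            print(n,nm,a,np.round(c_),np.round(wh),round(an,1),(x,y,w,h),"world",onz(k,*c_,z).round(4))
            if nm=="green":
                P=np.array([onz(k,*p[0],.02)[:2] for p in c]).astype(np.float32); print("  world rect",cv2.minAreaRect(P))
            cv2.drawContours(vis,[c],-1,(255,0,255),1)
    cv2.imwrite(f"pics/{n}_v.png",cv2.resize(vis[130:270,140:340],None,fx=4,fy=4) )
E
```

```text
[365.87180819 432.09637507]
top coaster 602.0 [289. 169.] [34. 38.] 90.0 (270, 152, 39, 35) world [0.5759 0.1391 0.008 ]
top coaster 1123.5 [239. 170.] [37. 38.] 90.0 (220, 152, 39, 38) world [0.5751 0.2593 0.008 ]
top coaster 676.0 [190. 169.] [34. 39.] 45.0 (169, 149, 40, 38) world [0.5823 0.3765 0.008 ]
top green 612.5 [251. 229.] [15. 49.] 71.6 (228, 216, 48, 24) world [0.4322 0.2339 0.02  ]
  world rect ((0.43233492970466614, 0.23358771204948425), (0.0349193774163723, 0.1130121573805809), 17.171640396118164)
top green 270.0 [184. 164.] [22. 18.] 50.7 (171, 151, 22, 24) world [0.5907 0.3905 0.02  ]
  world rect ((0.5912232398986816, 0.39019957184791565), (0.05532488599419594, 0.04201631620526314), 39.735076904296875)
scene green 263.5 [223. 206.] [31. 11.] 32.0 (210, 197, 29, 20) world [0.4394 0.2432 0.02  ]
  world rect ((0.44008126854896545, 0.24383161962032318), (0.033685605973005295, 0.09644000977277756), 16.540666580200195)
```

View pics/top_v.png

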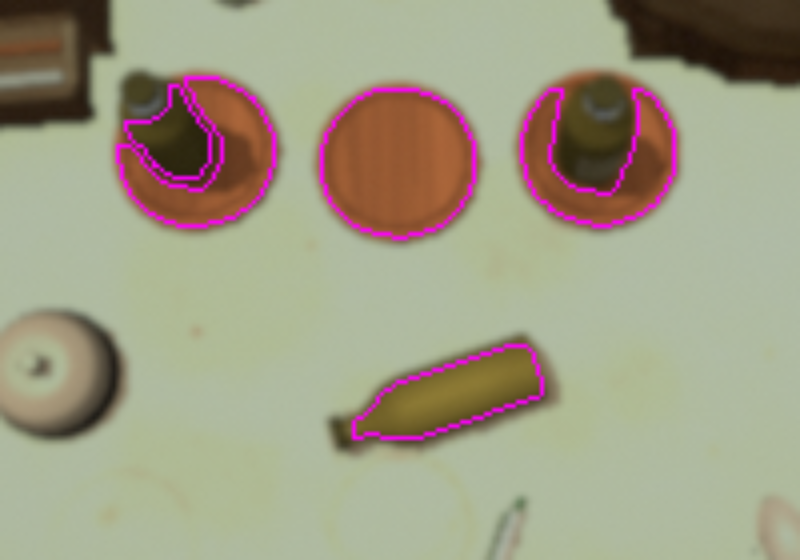

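```bash
cat >> h.py <<'E'
def frame(d,y):
    d=np.array(d)/np.linalg.norm(d); y=np.array(y)-np.dot(y,d)*d; y/=np.linalg.norm(y)
    return np.c_[np.cross(y,d),y,d]
def delta(p,Rt):
    s=readout.get_state(); dr=(R.from_matrix(Rt)*R.from_quat(s["tcp_rot"]).inv()).as_rotvec()
    print("t",s["time"],"q",s["qpos"].round(3),"F",s["contact_force"].round(1))
    print("dmm",((np.array(p)-s["eef_pos"])*1000).round(1),"rv",dr.round(4),"min rows",np.linalg.norm(dr)/.1245)
E
python3 - <<'E'
from h import *
k=cal("top"); f=onz(k,275,222,.02); c=onz(k,223.7,238.5,.02); a=(c-f)/np.linalg.norm(c-f); print(f,c,a,np.linalg.norm(c-f))
# second view check: project into scene
ks=cal("scene"); print("scene proj foot,cap,coaster",proj(ks,f),proj(ks,c),proj(ks,[.575,.259,.008]))
t=np.radians(30); d=-np.sin(t)*a-np.cos(t)*np.array([0,0,1]); Rt=frame(d,[a[1],-a[0],0])
tcp=f+.052*a; tcp=tcp+d*(.016/np.cos(t)); print("tcp",tcp,"R",Rt.round(3).tolist())
delta(tcp-.1*d,Rt)
E
```

```text
[0.44720304 0.17763748 0.02      ] [0.41221743 0.29588646 0.02      ] [-0.28370713  0.95891098  0.        ] 0.1233159151874708
scene proj foot,cap,coaster [237.531265   220.14745318] [205.24278033 197.55368638] [270.88916534 192.44521988]
tcp [0.43507104 0.21864281 0.004     ] R [[-0.246, 0.959, 0.142], [0.83, 0.284, -0.479], [-0.5, -0.0, -0.866]]
t 0.1 q [ 1.046  0.287  1.578 -0.     1.279 -0.15 ] F [-0.7 -1.  -1.4]
dmm [ 174.1 -361.  -139.4] rv [-0.3981 -0.3678 -0.8864] min rows 8.344774711731256
```

```bash
python3 -c "
import cv2; im=cv2.imread('pics/scene0.png'); cv2.imwrite('pics/sc.png',cv2.resize(im[130:250,180:340],None,fx=5,fy=5,interpolation=cv2.INTER_CUBIC))"
```

```text
(no output)
```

View pics/sc.png

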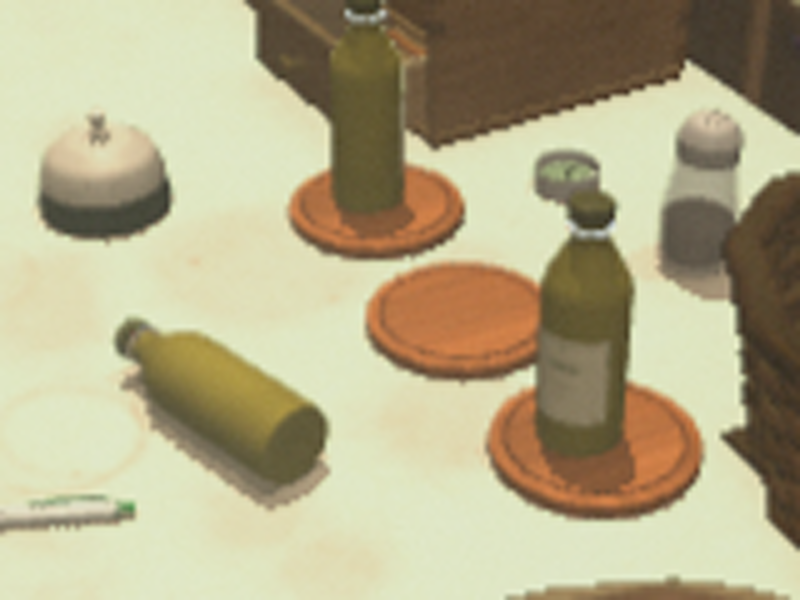

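Cross-check: in the scene view the foot (≈239.6,218.4), the cap (≈206.6,197) and the coaster (≈271.6,193.6) all match the projections to about 2 px. The pen and bell are clear of the path. Moving to the pre-grasp pose.

step_arm(
  increments=[
    [[14.5, -30, -6], [-0.0332, -0.0307, -0.0739]],
    [[14.5, -30, -6], [-0.0332, -0.0307, -0.0739]],
    [[14.5, -30, -6], [-0.0332, -0.0307, -0.0739]],
    [[14.5, -30, -6], [-0.0332, -0.0307, -0.0739]],
    [[14.5, -30, -6], [-0.0332, -0.0307, -0.0739]],
    [[14.5, -30, -6], [-0.0332, -0.0307, -0.0739]],
    [[14.5, -30, -6], [-0.0332, -0.0307, -0.0739]],
    [[14.5, -30, -6], [-0.0332, -0.0307, -0.0739]],
  ],
  fingers=1,
  grip_force=40,
)

```text
time: 0.77
eef_pos: [0.3632, 0.3865, 0.1827]
tcp_rot: [0.461, 0.869, -0.106, 0.143]
contact_force: [0.4, -0.0, 0.3]
opening: 0.997
finger_force: 0.0
```

step_arm(
  increments=[
    [[14.5, -30, -20], [-0.0332, -0.0307, -0.0739]],
    [[14.5, -30, -20], [-0.0332, -0.0307, -0.0739]],
    [[14.5, -30, -25], [-0.0332, -0.0307, -0.0739]],
    [[14.5, -30, -25], [-0.0332, -0.0307, -0.0739]],
    [[0, 0, 0], [0, 0, 0]],
    [[0, 0, 0], [0, 0, 0]],
  ],
)

```text
time: 1.27
eef_pos: [0.4199, 0.2663, 0.091]
tcp_rot: [0.578, 0.774, -0.157, 0.207]
contact_force: [0.6, 0.1, 0.1]
opening: 1.0
finger_force: 0.0
```

```bash
python3 - <<'E'
from h import *
Rt=np.array([[-0.246, 0.959, 0.142], [0.83, 0.284, -0.479], [-0.5, -0.0, -0.866]]); tcp=np.array([0.43507104,0.21864281,0.004])
print(readout.get_state()["eef_pos"]); delta(tcp,Rt); delta(tcp-.1*Rt[:,2],Rt)
k=cal("wrist"); im=cams.read_camera("wrist"); cv2.imwrite("pics/w1.png",im[:,:,::-1])
for q in ([.447,.1776,.02],[.412,.296,.02]): print(proj(k,q))
np.save("w1.npy",np.r_[k[1],k[2].ravel()])
E
```

```text
[0.41994966 0.26627296 0.0910397 ]
t 1.2667 q [ 0.601  0.218  2.01  -0.547  1.155  0.601] F [0.6 0.1 0.1]
dmm [ 15.1 -47.6 -87. ] rv [ 0.0029 -0.0026  0.0017] min rows 0.034151637296001965
t 1.2667 q [ 0.601  0.218  2.01  -0.547  1.155  0.601] F [0.6 0.1 0.1]
dmm [ 0.9  0.3 -0.4] rv [ 0.0029 -0.0026  0.0017] min rows 0.034151637296001965
[249.64297964 237.07307939]
[250.36184142 123.40683223]
```

View pics/w1.png

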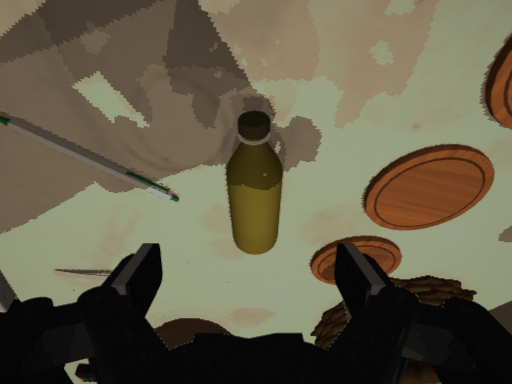

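The wrist view shows the bottle with its foot at (255,242) and its cap at (254,117), centred between the fingers to about 4 mm (further +x). I'll correct that on the way down.

step_arm(
  increments=[
    [[2.4, -5.8, -10.9], [0, 0, 0]],
    [[2.4, -5.8, -10.9], [0, 0, 0]],
    [[2.4, -5.8, -10.9], [0, 0, 0]],
    [[2.4, -5.8, -10.9], [0, 0, 0]],
    [[2.4, -5.8, -10.9], [0, 0, 0]],
    [[2.4, -5.8, -10.9], [0, 0, 0]],
    [[2.4, -5.8, -10.9], [0, 0, 0]],
    [[2.4, -5.8, -10.7], [0, 0, 0]],
  ],
)

```text
time: 1.98
eef_pos: [0.4404, 0.221, 0.005]
tcp_rot: [0.578, 0.774, -0.154, 0.208]
contact_force: [-0.1, 0.1, 0.6]
opening: 1.004
finger_force: 0.0
```

step_arm(
  increments=[
    [[0, 0, 0], [0, 0, 0]],
    [[0, 0, 0], [0, 0, 0]],
    [[0, 0, 0], [0, 0, 0]],
    [[0, 0, 0], [0, 0, 0]],
    [[0, 0, 0], [0, 0, 0]],
    [[0, 0, 0], [0, 0, 0]],
    [[0, 0, 0], [0, 0, 0]],
    [[0, 0, 0], [0, 0, 0]],
  ],
  fingers=-1,
  grip_force=40,
)

```text
time: 2.65
eef_pos: [0.4409, 0.2224, 0.007]
tcp_rot: [0.578, 0.774, -0.153, 0.209]
contact_force: [-0.7, 2.0, 3.1]
opening: 0.47
finger_force: 40.5
```

step_arm(
  increments=[
    [[0, 0, 10], [0, 0, 0]],
    [[0, 0, 20], [0, 0, 0]],
    [[0, 0, 25], [0, 0, 0]],
    [[0, 0, 25], [0, 0, 0]],
    [[0, 0, 25], [0, 0, 0]],
    [[0, 0, 25], [0, 0, 0]],
    [[0, 0, 25], [0, 0, 0]],
    [[0, 0, 25], [0, 0, 0]],
  ],
)

```text
time: 3.32
eef_pos: [0.4394, 0.2213, 0.1874]
tcp_rot: [0.578, 0.774, -0.155, 0.208]
contact_force: [-0.5, -0.3, -1.5]
opening: 0.469
finger_force: 40.5
```

```bash
cat >> h.py <<'E'
def place(phi,h,foot_t,a_t,C):
    """tool pose with bottle upright, foot at C+h, tool azimuth phi"""
    a_t=a_t/np.linalg.norm(a_t); z=np.array([0,0,1.])
    y_t=np.array([0,1.,0]); y_t=y_t-(y_t@a_t)*a_t; y_t/=np.linalg.norm(y_t)
    At=np.c_[y_t,a_t,np.cross(y_t,a_t)]
    yw=np.array([-np.sin(phi),np.cos(phi),0]); Aw=np.c_[yw,z,np.cross(yw,z)]
    M=Aw@At.T
    return np.array([C[0],C[1],C[2]+h])-M@foot_t, M
E
python3 - <<'E'
from h import *
Rt=R.from_quat([.578,.774,-.153,.209]).as_matrix(); T=np.array([.4409,.2224,.007])
a=np.array([-.284,.959,0]); f=np.array([.451,.179,.0205])
foot_t=Rt.T@(f-T); a_t=Rt.T@a; print(foot_t,a_t); np.save("bt.npy",np.r_[foot_t,a_t])
for phi in (40,220):
    p,M=place(np.radians(phi),.15,foot_t,a_t,[.576,.259,.008]); print(phi,p,M.round(2).tolist()); delta(p,M)
E
```

```text
[-0.04527204 -0.00263269  0.01055137] [ 0.86601159  0.00129762 -0.50035912]
40 [0.56399373 0.25228694 0.20248151] [[-0.38, -0.64, -0.66], [-0.32, 0.77, -0.56], [0.87, 0.0, -0.5]]
t 3.3167 q [ 0.509  0.042  2.002 -0.537  1.268  0.43 ] F [-0.5 -0.3 -1.5]
dmm [124.6  31.   15. ] rv [0.5192 1.7234 1.5058] min rows 18.849298878736867
220 [0.58800627 0.26571306 0.20248151] [[0.38, 0.64, 0.66], [0.32, -0.77, 0.56], [0.87, 0.0, -0.5]]
t 3.3167 q [ 0.509  0.042  2.002 -0.537  1.268  0.43 ] F [-0.5 -0.3 -1.5]
dmm [148.6  44.4  15. ] rv [ 1.5752 -0.4745 -0.9004] min rows 15.063381920751944
```

step_arm(
  increments=[
    [[0, 0, 4], [0.0788, -0.0237, -0.045]],
    [[0, 0, 4], [0.0788, -0.0237, -0.045]],
    [[0, 0, 4], [0.0788, -0.0237, -0.045]],
    [[0, 0, 4], [0.0788, -0.0237, -0.045]],
    [[0, 0, 4], [0.0788, -0.0237, -0.045]],
    [[0, 0, 4], [0.0788, -0.0237, -0.045]],
    [[0, 0, 4], [0.0788, -0.0237, -0.045]],
    [[0, 0, 4], [0.0788, -0.0237, -0.045]],
  ],
)

```text
time: 3.98
eef_pos: [0.4396, 0.2215, 0.2186]
tcp_rot: [0.753, 0.646, 0.113, 0.059]
contact_force: [0.0, -0.4, -1.8]
opening: 0.469
finger_force: 40.4
```

```bash
cat > d.py <<'E'
import sys
from h import *
b=np.load("bt.npy"); p,M=place(np.radians(180+float(sys.argv[1])),float(sys.argv[2])/1000,b[:3],b[3:],[.576,.259,.008]); delta(p,M)
E
python3 d.py 40 150
```

```text
t 3.9833 q [ 0.266 -0.261  2.168 -0.013  0.979  0.425] F [ 0.  -0.4 -1.8]
dmm [148.4  44.2 -16.1] rv [ 0.9419 -0.2835 -0.5378] min rows 9.004805220726979
```

step_arm(
  increments=[
    [[18, 3.7, 0], [0.0785, -0.0236, -0.0448]],
    [[18, 3.7, 0], [0.0785, -0.0236, -0.0448]],
    [[18, 3.7, 0], [0.0785, -0.0236, -0.0448]],
    [[18, 3.7, 0], [0.0785, -0.0236, -0.0448]],
    [[18, 3.7, 0], [0.0785, -0.0236, -0.0448]],
    [[18, 3.7, 0], [0.0785, -0.0236, -0.0448]],
  ],
)

```text
time: 4.48
eef_pos: [0.5484, 0.2437, 0.2183]
tcp_rot: [0.815, 0.49, 0.303, -0.058]
contact_force: [-0.7, -0.3, -1.0]
opening: 0.473
finger_force: 40.5
```

```bash
python3 d.py 40 150
```

```text
t 4.4833 q [ 0.101 -0.134  2.138  0.572  0.69   0.225] F [-0.7 -0.3 -1. ]
dmm [ 39.6  22.  -15.9] rv [ 0.4712 -0.1419 -0.2689] min rows 4.504269668849032
```

step_arm(
  increments=[
    [[6.6, 3.7, 0], [0.0785, -0.0236, -0.0448]],
    [[6.6, 3.7, 0], [0.0785, -0.0236, -0.0448]],
    [[6.6, 3.7, 0], [0.0785, -0.0236, -0.0448]],
    [[6.6, 3.7, 0], [0.0785, -0.0236, -0.0448]],
    [[6.6, 3.7, 0], [0.0785, -0.0236, -0.0448]],
    [[6.6, 3.7, 0], [0.0785, -0.0236, -0.0448]],
    [[0, 0, 0], [0, 0, 0]],
    [[0, 0, 0], [0, 0, 0]],
  ],
)

```text
time: 5.15
eef_pos: [0.5864, 0.2661, 0.2168]
tcp_rot: [0.815, 0.301, 0.466, -0.169]
contact_force: [0.1, 0.1, -0.3]
opening: 0.47
finger_force: 40.6
```

```bash
python3 d.py 40 150; python3 - <<'E'
from h import *
for n in ("scene","top"): cv2.imwrite(f"pics/{n}2.png",cams.read_camera(n)[:,:,::-1])
a=cv2.imread("pics/scene2.png")[70:240,180:360]; b=cv2.imread("pics/top2.png")[70:240,150:330]
cv2.imwrite("pics/c2.png",cv2.resize(np.hstack([a,b]),None,fx=2.2,fy=2.2,interpolation=cv2.INTER_CUBIC))
E
```

```text
t 5.15 q [ 0.063 -0.074  2.241  1.509  0.54  -0.294] F [ 0.1  0.1 -0.3]
dmm [  1.6  -0.4 -14.3] rv [ 0.0087 -0.0045 -0.0057] min rows 0.09110376094569819
```

View pics/c2.png

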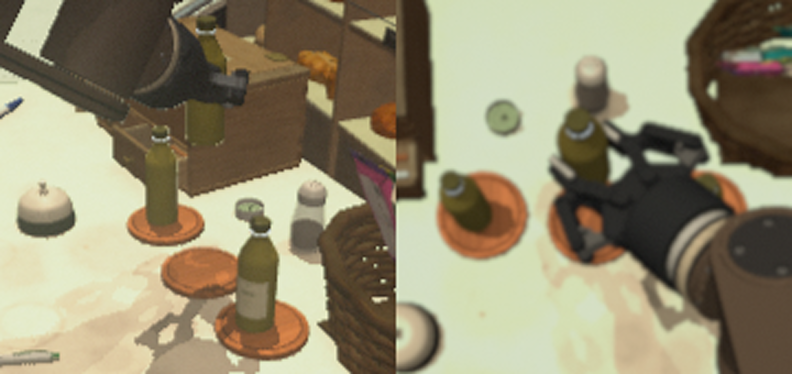

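```bash
python3 - <<'E'
from h import *
s=readout.get_state(); b=np.load("bt.npy"); M=R.from_quat(s["tcp_rot"]).as_matrix(); f=s["eef_pos"]+M@b[:3]; a=M@b[3:]
print(f,a,proj(cal("scene"),f),proj(cal("scene"),f+.125*a),proj(cal("top"),f+.125*a))
im=cv2.imread("pics/scene2.png"); h=cv2.cvtColor(im,cv2.COLOR_BGR2HSV); m=cv2.inRange(h[90:145,255:300],(17,90,30),(35,255,190))
m=cv2.morphologyEx(m,cv2.MORPH_OPEN,np.ones((3,3)))
for r in range(0,55,3):
    x=np.flatnonzero(m[r]); print(r+90,(x[0]+255,x[-1]+255) if len(x) else None,end="; ")
E
```

```text
[0.57549488 0.25902138 0.17448885] [0.0010321  0.00830085 1.00013351] [271.94017658 132.05437442] [272.56900319  76.8083027 ] [229.8482963  123.58155209]
90 (np.int64(272), np.int64(297)); 93 (np.int64(272), np.int64(299)); 96 (np.int64(273), np.int64(299)); 99 (np.int64(277), np.int64(299)); 102 (np.int64(280), np.int64(299)); 105 (np.int64(293), np.int64(299)); 108 None; 111 None; 114 None; 117 (np.int64(264), np.int64(279)); 120 (np.int64(264), np.int64(281)); 123 (np.int64(264), np.int64(281)); 126 (np.int64(264), np.int64(281)); 129 (np.int64(264), np.int64(281)); 132 (np.int64(265), np.int64(282)); 135 (np.int64(261), np.int64(279)); 138 (np.int64(255), np.int64(258)); 141 (np.int64(255), np.int64(260)); 144 (np.int64(255), np.int64(264));
```

step_arm(
  increments=[
    [[0, 0, -15], [0, 0, 0]],
    [[0, 0, -15], [0, 0, 0]],
    [[0, 0, -15], [0, 0, 0]],
    [[0, 0, -15], [0, 0, 0]],
    [[0, 0, -15], [0, 0, 0]],
    [[0, 0, -15], [0, 0, 0]],
    [[0, 0, 0], [0, 0, 0]],
  ],
)

```text
time: 5.83
eef_pos: [0.5864, 0.2659, 0.1256]
tcp_rot: [0.815, 0.3, 0.466, -0.169]
contact_force: [-0.7, 0.5, -2.6]
opening: 0.471
finger_force: 40.6
```

```bash
python3 d.py 40 5
```

```text
t 5.8333 q [ 0.063  0.11   2.268  1.852  0.563 -0.695] F [-0.7  0.5 -2.6]
dmm [  1.7  -0.2 -68.1] rv [ 0.0086 -0.0061 -0.0046] min rows 0.09230604973270388
```

step_arm(
  increments=[
    [[0.5, 0, -10], [0, 0, 0]],
    [[0.5, 0, -10], [0, 0, 0]],
    [[0.5, 0, -10], [0, 0, 0]],
    [[0, 0, -10], [0, 0, 0]],
    [[0, 0, -10], [0, 0, 0]],
    [[0, 0, 0], [0, 0, 0]],
    [[0, 0, 0], [0, 0, 0]],
  ],
)

```text
time: 6.42
eef_pos: [0.5896, 0.2663, 0.0793]
tcp_rot: [0.814, 0.3, 0.468, -0.169]
contact_force: [-0.0, -0.9, -0.9]
opening: 0.472
finger_force: 40.6
```

```bash
python3 d.py 40 5; python3 - <<'E'
from h import *
s=readout.get_state(); b=np.load("bt.npy"); M=R.from_quat(s["tcp_rot"]).as_matrix(); f=s["eef_pos"]+M@b[:3]; a=M@b[3:]
print(f,a,proj(cal("scene"),f),proj(cal("scene"),f+.125*a),proj(cal("top"),f+.125*a))
for n in ("scene","top"): cv2.imwrite(f"pics/{n}3.png",cams.read_camera(n)[:,:,::-1])
a=cv2.imread("pics/scene3.png")[120:240,220:340]; b=cv2.imread("pics/top3.png")[100:220,190:310]
cv2.imwrite("pics/c3.png",cv2.resize(np.hstack([a,b]),None,fx=3.3,fy=3.3,interpolation=cv2.INTER_CUBIC))
E
```

```text
t 6.4167 q [ 0.063  0.228  2.26   2.014  0.605 -0.887] F [-0.  -0.9 -0.9]
dmm [ -1.6  -0.6 -21.9] rv [ 0.0062 -0.0009 -0.0044] min rows 0.061804152943791574
[0.57760643 0.25928779 0.03490643] [9.15312168e-04 6.23816407e-03 1.00014861e+00] [271.87792724 183.23377131] [272.48868118 137.51466208] [234.90722562 149.37956112]
```

View pics/c3.png

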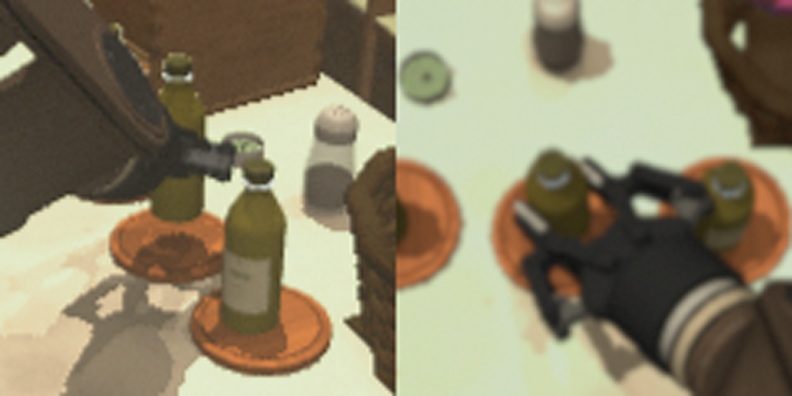

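The bottle hangs upright above the middle coaster. Both views put its axis about 4 mm towards −y from the prediction, so I'll correct y by +3 mm and lower it. The left-image shadow and the top view show the finger clear of the right bottle.

step_arm(
  increments=[
    [[-0.8, 1.5, -7], [0, 0, 0]],
    [[-0.8, 1.5, -7], [0, 0, 0]],
    [[0, 0, -5], [0, 0, 0]],
    [[0, 0, -1.5], [0, 0, 0]],
    [[0, 0, -1.5], [0, 0, 0]],
    [[0, 0, 0], [0, 0, 0]],
  ],
)

```text
time: 7.02
eef_pos: [0.5877, 0.2691, 0.0566]
tcp_rot: [0.814, 0.299, 0.468, -0.169]
contact_force: [0.6, 0.1, -0.5]
opening: 0.47
finger_force: 40.6
```

step_arm(
  increments=[
    [[0, 0, -1.5], [0, 0, 0]],
    [[0, 0, 0], [0, 0, 0]],
  ],
)

```text
time: 7.18
eef_pos: [0.5877, 0.269, 0.055]
tcp_rot: [0.814, 0.299, 0.468, -0.169]
contact_force: [-0.7, -0.1, -1.0]
opening: 0.469
finger_force: 40.6
```

step_arm(
  increments=[
    [[0, 0, -1.5], [0, 0, 0]],
    [[0, 0, 0], [0, 0, 0]],
  ],
)

```text
time: 7.35
eef_pos: [0.5875, 0.269, 0.0533]
tcp_rot: [0.814, 0.299, 0.468, -0.169]
contact_force: [-1.3, -0.7, -0.9]
opening: 0.472
finger_force: 40.6
```

step_arm(
  increments=[
    [[0, 0, -1], [0, 0, 0]],
    [[0, 0, 0], [0, 0, 0]],
  ],
)

```text
time: 7.52
eef_pos: [0.5874, 0.2691, 0.0522]
tcp_rot: [0.814, 0.299, 0.468, -0.169]
contact_force: [-1.1, 0.1, -1.7]
opening: 0.465
finger_force: 40.6
```

step_arm(
  increments=[
    [[0, 0, -1], [0, 0, 0]],
    [[0, 0, 0], [0, 0, 0]],
  ],
)

```text
time: 7.68
eef_pos: [0.5874, 0.2691, 0.0511]
tcp_rot: [0.814, 0.299, 0.468, -0.169]
contact_force: [-0.6, 0.1, -1.3]
opening: 0.471
finger_force: 40.6
```

step_arm(
  increments=[
    [[0, 0, -1], [0, 0, 0]],
    [[0, 0, 0], [0, 0, 0]],
  ],
)

```text
time: 7.85
eef_pos: [0.5879, 0.2693, 0.051]
tcp_rot: [0.814, 0.299, 0.469, -0.169]
contact_force: [-1.2, -0.2, 1.3]
opening: 0.467
finger_force: 40.9
```

step_arm(
  increments=[
    [[0, 0, -1], [0, 0, 0]],
    [[0, 0, 0], [0, 0, 0]],
  ],
)

```text
time: 8.02
eef_pos: [0.5884, 0.2696, 0.051]
tcp_rot: [0.813, 0.299, 0.47, -0.17]
contact_force: [-2.5, -0.6, 4.4]
opening: 0.465
finger_force: 41.1
```

step_arm(
  increments=[
    [[0, 0, -1], [0, 0, 0]],
    [[0, 0, 0], [0, 0, 0]],
  ],
)

```text
time: 8.18
eef_pos: [0.5889, 0.2698, 0.051]
tcp_rot: [0.812, 0.299, 0.471, -0.17]
contact_force: [-4.7, -1.8, 8.4]
opening: 0.467
finger_force: 41.3
```

Contact is confirmed. I'll relax by 2 mm, open part-way, check, then withdraw.

step_arm(
  increments=[
    [[0, 0, 1], [0, 0, 0]],
    [[0, 0, 1], [0, 0, 0]],
    [[0, 0, 0], [0, 0, 0]],
  ],
)

```text
time: 8.43
eef_pos: [0.588, 0.2692, 0.051]
tcp_rot: [0.814, 0.299, 0.469, -0.169]
contact_force: [0.2, 0.2, 1.5]
opening: 0.47
finger_force: 40.6
```

step_arm(
  increments=[
    [[0, 0, 0], [0, 0, 0]],
    [[0, 0, 0], [0, 0, 0]],
    [[0, 0, 0], [0, 0, 0]],
    [[0, 0, 0], [0, 0, 0]],
    [[0, 0, 0], [0, 0, 0]],
  ],
  fingers=0.3,
)

```text
time: 8.85
eef_pos: [0.5873, 0.269, 0.05]
tcp_rot: [0.814, 0.299, 0.468, -0.169]
contact_force: [-0.1, 0.8, 0.1]
opening: 0.652
finger_force: 0.0
```

```bash
python3 - <<'E'
from h import *
for n in ("scene","top"): cv2.imwrite(f"pics/{n}4.png",cams.read_camera(n)[:,:,::-1])
a=cv2.imread("pics/scene4.png")[120:240,220:340]; b=cv2.imread("pics/top4.png")[100:220,190:310]
cv2.imwrite("pics/c4.png",cv2.resize(np.hstack([a,b]),None,fx=3.3,fy=3.3,interpolation=cv2.INTER_CUBIC))
s=readout.get_state(); print(R.from_quat(s["tcp_rot"]).as_matrix()[:,2],s["opening"],s["qpos"])
E
```

```text
[ 0.66075521  0.55510296 -0.50523585] 0.6490041109150727 [ 0.06969859  0.29811963  2.255072    2.10451764  0.63076547 -0.98962832]
```

View pics/c4.png

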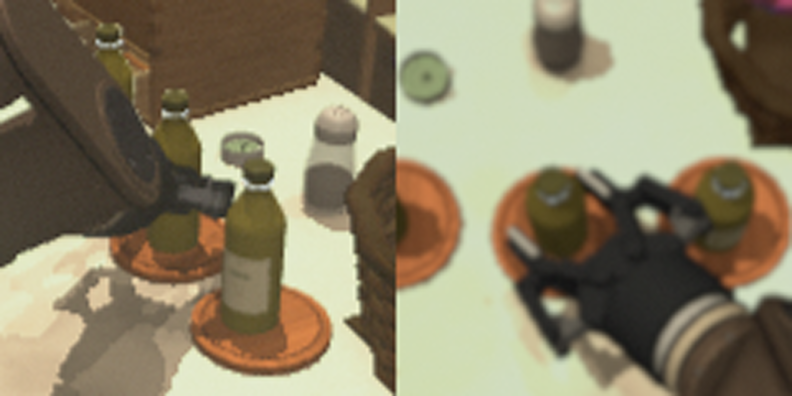

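The bottle stands centred on the middle coaster, released. The finger still clears the right bottle, so I'll withdraw along the tool axis.

step_arm(
  increments=[
    [[-4, -3.3, 3], [0, 0, 0]],
    [[-6.6, -5.5, 5], [0, 0, 0]],
    [[-6.6, -5.5, 5], [0, 0, 0]],
    [[-6.6, -5.5, 5], [0, 0, 0]],
  ],
)

```text
time: 9.28
eef_pos: [0.5631, 0.249, 0.0685]
tcp_rot: [0.814, 0.299, 0.468, -0.169]
contact_force: [-0.3, 0.5, 0.3]
opening: 0.656
finger_force: 0.0
```

step_arm(
  increments=[
    [[-6.6, -5.5, 5], [0, 0, 0]],
    [[-6.6, -5.5, 5], [0, 0, 0]],
    [[-6.6, -5.5, 5], [0, 0, 0]],
    [[-6.6, -5.5, 5], [0, 0, 0]],
    [[-6.6, -5.5, 8], [0, 0, 0]],
    [[-6.6, -3, 12], [0, 0, 0]],
    [[-6.6, 0, 12], [0, 0, 0]],
    [[-6.6, 0, 12], [0, 0, 0]],
  ],
)

```text
time: 9.95
eef_pos: [0.5101, 0.2184, 0.1326]
tcp_rot: [0.814, 0.299, 0.468, -0.169]
contact_force: [-0.0, -0.6, 0.2]
opening: 0.651
finger_force: 0.0
```

step_arm(
  increments=[
    [[-5, 0, 15], [0, 0, 0]],
    [[-5, 0, 15], [0, 0, 0]],
    [[0, 0, 15], [0, 0, 0]],
    [[0, 0, 15], [0, 0, 0]],
    [[0, 0, 15], [0, 0, 0]],
    [[0, 0, 0], [0, 0, 0]],
    [[0, 0, 0], [0, 0, 0]],
  ],
)

```text
time: 10.53
eef_pos: [0.5014, 0.2187, 0.2082]
tcp_rot: [0.814, 0.3, 0.469, -0.168]
contact_force: [-0.3, 0.4, -0.7]
opening: 0.65
finger_force: 0.0
```

```bash
python3 - <<'E'
from h import *
for n in ("scene","top"): cv2.imwrite(f"pics/{n}5.png",cams.read_camera(n)[:,:,::-1])
a=cv2.imread("pics/scene5.png")[120:240,220:340]; b=cv2.imread("pics/top5.png")[100:220,190:310]
cv2.imwrite("pics/c5.png",cv2.resize(np.hstack([a,b]),None,fx=3.3,fy=3.3,interpolation=cv2.INTER_CUBIC))
s=readout.get_state(); print(s["time"],s["eef_pos"],s["contact_force"])
E
```

```text
10.6333 [0.50058972 0.2188039  0.20609478] [ 0.27809207 -0.6536929   0.37281278]
```

View pics/c5.png

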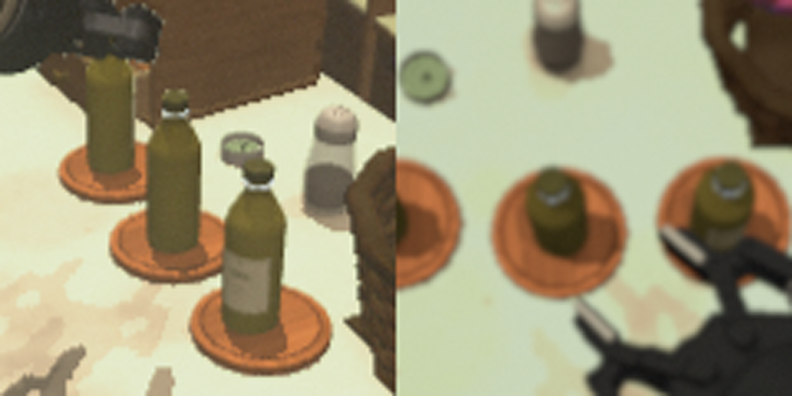

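All three bottles stand and the placed one is central on its coaster (scene view foot ≈(273,195), top view cap ≈(237,156)). The gripper is clear and in free air.

```bash
python3 -c "
from plant import sign_off; print(sign_off())"
```

```text
the job is handed in; nothing more can be done
None
```

I stood the fallen bottle upright in the middle of the empty coaster and let go, left the other two bottles standing, and handed the job in at about 10.6 s; no verdict came back.

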